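# Clear the sample bench: vials to their colour stands, empty bottle to the glass waste

### The job

Clear up the bench: stand each of the three capped vials on the grey mat upright in the round stand of the same colour as its cap, seated on the stand's floor, and drop the empty brown bottle from the mat into the glass-waste bin by pushing it down through the sprung flaps in the bin's lid, so that it is wholly inside. Leave the two beakers where they stand.

Things in the scene. Friction and masses are not known exactly. Their poses are not given: they have to be found in the camera images.
- vial_red_center (a point): centre (28.5 mm above its foot) of a loose clear glass vial with a red cap, standing upright on a thin grey mat (2 mm) on the worktop; body 25 mm in diameter, straight up to about 32 mm, then a rounded shoulder, cap 20 mm in diameter from 46 to 57 mm (the top), 30 g; z along its axis, upwards
- vial_blue_center (a point): the same for the loose vial with a blue cap (25 mm diameter, 57 mm tall)
- vial_white_center (a point): the same for the loose vial with a white cap (25 mm diameter, 57 mm tall)
- brown_bottle_center (a point): centre (47.5 mm above its foot) of a loose dark brown glass bottle with a black screw cap, standing upright on the grey mat; body 44 mm in diameter, straight up to about 60 mm, then a rounded shoulder; the cap, 28 mm in diameter, spans the heights 79 to 95 mm and is fixed; 95 mm tall, 120 g; z along its axis, upwards
- stand_red: red round stand fixed to the worktop, 66 mm in diameter, 12 mm high; round recess 46 mm in diameter, open above, its floor 5 mm above the worktop; origin at the centre of its underside, z up. A vial is seated when its foot rests on the recess floor
- stand_blue: the same stand in blue; origin at the centre of its underside
- stand_white: the same stand in white; origin at the centre of its underside
- bin: grey square waste bin fixed to the bench, 136 mm square, 150 mm high, yellow lid; origin at its underside's centre, z up. An 80 x 80 mm opening mid-lid (edges along x and y) is closed by two black spring leaves, 38 mm long, hinged on its -x and +x edges; pushed from above they give way at 0.5 N and spring back. Let go with its foot 50 mm or more below the lid's top, the bottle drops in clear of them
- beaker_large_center (a point): centre (34 mm above its foot) of the larger clear beaker, 52 mm in diameter and 68 mm tall, loose; to be left where it stands
- beaker_small_center (a point): centre (28 mm above its foot) of the smaller clear beaker, 44 mm in diameter and 56 mm tall, loose; to be left where it stands
Not all that is in view belongs to the job. Of the things that look like the part that bears brown_bottle_center, the smallest one is meant.

How it is judged:
By the outcome, as a careful person would: the job done as asked, in the order asked, and still so for the second after the job is handed in, with the robot touching nothing.
It also fails if it takes over 102 s, if anything falls off the work surface, if the arm or the gripper's body presses on something with over 40 N, if the wrist force passes 120 N, or if a joint passes its speed limit or range.

### The arm

A 7-joint arm with a two-finger parallel gripper is mounted at the origin on a cart in front of the work surface, level with it; the furniture and walls round the work are solid. World frame = base frame: x ahead of the robot, y to its left, z up, the work surface at z = 0. Lengths are in mm, angles in rad, forces in N, time in s.
With the tool pointing down it reaches from about 400 to 875 mm from the base axis. Payload 19.3 kg.
Tool frame: the origin (TCP) lies at the very end of the fingers, on their centre line; the grasp point (between the pads) lies 19 mm behind it (grip_point_offset is the z of the grasp point in the tool frame, in mm); z points along the fingers, y is the line along which they close (so a half turn about z gives the same grasp; the last joint's range is limited). The gripper opens to 85 mm and grips with 20 to 120 N. Pads are 22 mm wide; open, the fingers measure 114 mm over their backs; the gripper's body (76 mm by 85 mm) begins 54 mm behind the grasp point. The pads swing forward as they close: fully open they stand 13 mm farther back than shut.
Start: joints at [1.068, 0.521, -0.036, 1.599, 0.021, 1.021, -0.113], TCP at [262.106, -567.376, 231.291] pointing down, gripper open.
Joint ranges: [-2.91, 2.91], [-0.3, 2.13], [-1.5, 1.42], [0.17, 2.43], [-1.26, 4.41], [0.16, 1.93], [-2.52, 2.52]. Speed limits (rad/s): [1.89, 1.89, 2.39, 2.39, 3.01, 3.01, 3.01].

### API

Orientations are given as a 3x3 rotation matrix whose columns are the frame's x, y, z axes.
In Python, from workcell import movep, movel, goto_joints, open_gripper, clamp, wait, inverse_kinematics, read_state, camera, PlanningError, finish_job, grip_point_offset gives the robot as it stands. Calls block until the motion is done:
- movep(position, orientation): joint-space move of the TCP to a pose.
- movel(position, frame=None, max_speed=150, guard=None): straight line of the TCP; frame=None keeps the orientation; max_speed is the mean speed in mm/s. With guard (N) it stops when the force on the tool has changed by that much, and returns True; else False.
- goto_joints(angles): joint-space move.
- open_gripper() and clamp(): open the fingers fully, or close them until they stop; the grip force is fixed at half the most.
- wait(seconds).
- inverse_kinematics(position, orientation): joint angles nearest the present ones, or None.
- read_state(): the state.
- camera(name): name is "side" or "top" or "wrist"; returns a dict with "image" (420x560x3 uint8, blue, green, red), "range_z" (420x560 float32, mm along the optical axis (not along the pixel's ray), 0 where there is no reading), "fx", "fy", "cx", "cy" (pixels), "dist_coeffs" ([k1, k2, p1, p2, k3] as OpenCV has them; the pictures are not rectified), "cam_to_world" (4x4, takes a point from camera to world coordinates). Camera axes: x right, y up, looking along -z (the intrinsics and any distortion apply to the point x, -y, -z); pixel columns grow to the right and rows downward; lengths in mm; the calibration is good to about 2 mm. A picture is of the moment at which its call begins.
A pose or a line that the arm cannot do raises PlanningError and nothing moves.
- finish_job(): hands the job in; it is judged then, once.
The state is a dict: "time": time; "qpos": joint angles; "qvel": joint speeds; "joint_efforts": joint torques, N m; "eef_pos": TCP position; "tool_rot": TCP orientation; "ft_force": force on the tool from outside, world axes, zero at the start; "torque": the same for the moment, N m; "finger_gap": finger opening in mm; "gripper_force": force on a finger pad.
Only numpy, scipy, OpenCV 4.12 (cv2) and the standard library are available. Lean on these libraries where they do the work, as an engineer would, in place of code of your own. Each camera call takes 0.05 s, during which the arm holds its last target. There are 200 camera calls.

## Working session

There is one attempt and no reset: what is moved stays moved. The work goes in short steps, each a Python script; the robot and the scene stay as the last script left them, time stands still between calls to the robot, and variables do not carry over. Pictures are saved under pics/ and viewed, at most 14 in all, crops included, and the job is handed in when it is done.

```bash
mkdir -p pics; ls
python3 - <<'E'
from workcell import *
import cv2
for n in("top","side"):
    c=camera(n); cv2.imwrite(f"pics/{n}0.png",c["image"])
    print(n,c["fx"],c["fy"],c["cx"],c["cy"],c["dist_coeffs"],c["cam_to_world"])
print(read_state(),grip_point_offset)
E
```

```text
pics
top 454.2313716079255 454.2313716079255 278.2719091794378 211.5529704180733 [-0.01491349  0.          0.          0.          0.        ] [[ 2.02541754e-02  9.99289642e-01 -3.17801707e-02  4.36662368e+02]
 [-9.99793267e-01  2.03007078e-02  1.14218477e-03  1.62198483e+02]
 [ 1.78653337e-03  3.17504667e-02  9.99494230e-01  1.52745572e+03]
 [ 0.00000000e+00  0.00000000e+00  0.00000000e+00  1.00000000e+00]]
side 468.5059609188916 468.5059609188916 275.01344412276205 215.48238415465937 [0.01782299 0.         0.         0.         0.        ] [[ 8.45306982e-01  1.97655833e-01 -4.96375139e-01 -3.72541895e+02]
 [-5.34062157e-01  3.39174914e-01 -7.74427524e-01 -1.21550058e+03]
 [ 1.52878781e-02  9.19724170e-01  3.92267424e-01  7.34602108e+02]
 [ 0.00000000e+00  0.00000000e+00  0.00000000e+00  1.00000000e+00]]
{'time': 0.1, 'qpos': array([ 1.06779562,  0.52195705, -0.03635279,  1.59992706,  0.02117353,
        1.02109928, -0.11278314]), 'qvel': array([-0.00106984, -0.00089607,  0.000462  , -0.00183776,  0.00158888,
        0.00019225, -0.0007076 ]), 'joint_efforts': array([ 3.60421902e-03, -9.28495359e+01,  1.98458500e+00, -3.70534194e+01,
        1.82144920e-02,  5.37290209e-03,  8.43968223e-06]), 'eef_pos': array([ 262.00176625, -567.11051857,  230.7899232 ]), 'tool_rot': array([[ 9.07788945e-01,  4.19427021e-01, -4.53741364e-04],
       [ 4.19427265e-01, -9.07788500e-01,  8.99420728e-04],
       [-3.46598359e-05, -1.00679569e-03, -9.99999493e-01]]), 'ft_force': array([ 0.21846422, -0.84636423, -0.45599011]), 'torque': array([0.00408189, 0.05585816, 0.02883615]), 'gripper_force': 0.0, 'finger_gap': 85.64050102177089} -18.700000000000003
```

View pics/top0.png

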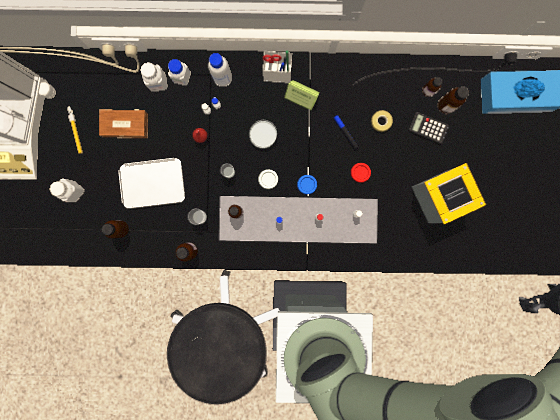

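View pics/side0.png

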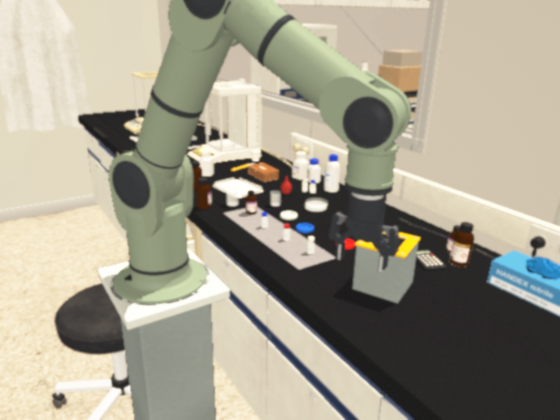

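Brown-bottle candidates in the top view are (235,212) on the mat, (115,229), (187,253), (432,87) and (455,98). For vials, the mat has blue (279,220), red (320,217) and white (358,214), and there are look-alikes at (206,108) and (215,103). The only brown bottle on the mat is (235,212), so I'll measure it and check it in a close crop.

```bash
cat > h.py <<'E'
from workcell import *
import cv2, numpy as np
def ray(c,uv):
    K=np.array([[c["fx"],0,c["cx"]],[0,c["fy"],c["cy"]],[0,0,1.]])
    p=cv2.undistortPoints(np.array(uv,float).reshape(-1,1,2),K,c["dist_coeffs"])[:,0]
    return np.c_[p[:,0],-p[:,1],-np.ones(len(p))]
def plane(c,uv,z):
    T=c["cam_to_world"]; d=ray(c,uv)@T[:3,:3].T; o=T[:3,3]
    return o+d*((z-o[2])/d[:,2])[:,None]
def deep(c,uv):
    T=c["cam_to_world"]; uv=np.array(uv,float).reshape(-1,2)
    r=np.array([c["range_z"][int(round(v)),int(round(u))] for u,v in uv])
    return (ray(c,uv)*r[:,None])@T[:3,:3].T+T[:3,3]
def mask(c,name):
    h=cv2.cvtColor(c["image"],cv2.COLOR_BGR2HSV).astype(int); H,S,V=h[...,0],h[...,1],h[...,2]
    m={"red":((H<8)|(H>172))&(S>150)&(V>90),"blue":(H>100)&(H<130)&(S>140)&(V>80),
       "white":(S<40)&(V>195),"yellow":(H>20)&(H<35)&(S>150)&(V>120),"dark":(V<70)}[name]
    return m.astype(np.uint8)
def blob(m,u,v,r):
    w=np.zeros_like(m); cv2.circle(w,(u,v),r,1,-1); n,l,s,ce=cv2.connectedComponentsWithStats(m*w)
    i=1+np.argmax(s[1:,4]); return l==i,ce[i],s[i]
E
python3 - <<'E'
from h import *
c=camera("top")
for n,col,u,v,r,z in [("vr","red",320,217,8,59),("vb","blue",279,220,8,59),("vw","white",358,214,8,59),("sr","red",361,173,16,12),("sb","blue",307,184,16,12),("sw","white",268,179,16,12),("bot","dark",235,211,12,97)]:
    m,ce,s=blob(mask(c,col),u,v,r)
    ys,xs=np.nonzero(m); H=deep(c,np.c_[xs,ys])[:,2]
    print(n,ce.round(1),s,plane(c,ce,z).round(1),"H pct",np.percentile(H,[5,50,95]).round(0))
m,ce,s=blob(mask(c,"yellow"),455,192,45)
k,_=cv2.findContours(m.astype(np.uint8),cv2.RETR_EXTERNAL,cv2.CHAIN_APPROX_NONE)
b=cv2.boxPoints(cv2.minAreaRect(max(k,key=len))); P=plane(c,b,150); print("bin",b,P.round(0),P.mean(0),np.linalg.norm(np.diff(P,axis=0),axis=1))
print("lid H",deep(c,[[430,195],[470,175],[475,205]])[:,2], "leaf",deep(c,[[455,193]]))
for n,(u,v) in {"b1":(235,212),"b2":(115,229),"b3":(187,253),"b4":(432,87),"b5":(455,98)}.items():
    w=c["range_z"][v-12:v+13,u-12:u+13]; i=np.unravel_index(np.argmin(np.where(w>0,w,9e9)),w.shape)
    print(n,deep(c,[[u-12+i[1],v-12+i[0]]]).round(0))
I=c["image"]
cv2.imwrite("pics/crop1.png",cv2.resize(I[140:260,170:390],None,fx=3.6,fy=3.6,interpolation=cv2.INTER_CUBIC)[:,:792])
E
```

```text
vr [319.6 216.6] [317 214   6   6  28] [[469.6  26.4  59. ]] H pct [53. 59. 64.]
vb [278.9 219.5] [276 217   6   6  27] [[457.6 158.   59. ]] H pct [55. 59. 64.]
vw [358.2 212.6] [354 210   9   7  43] [[485.1 -98.3  59. ]] H pct [ 9. 57. 62.]
sr [360.5 172. ] [351 163  20  19 312] [[ 623.  -112.3   12. ]] H pct [ 0.  8. 15.]
sb [306.7 183.9] [297 175  20  19 312] [[579.3  67.2  12. ]] H pct [-1.  7. 16.]
sw [268.  178.8] [259 170  19  19 272] [[593.9 197.2  12. ]] H pct [ 1.  8. 16.]
bot [234.9 211.3] [228 205  14  13 128] [[480.2 297.3  97. ]] H pct [65. 77. 99.]
bin [[423.81393 181.88689]
 [465.9672  162.21535]
 [485.68985 204.4781 ]
 [443.5366  224.14964]] [[ 580. -281.  150.]
 [ 643. -410.  150.]
 [ 515. -471.  150.]
 [ 452. -342.  150.]] [ 547.50169907 -375.96219157  150.        ] [143.32327669 141.93321686 142.96485124]
lid H [130.63765219 153.48785588 151.92739226] leaf [[ 559.23223516 -431.26587222   10.31964582]]
b1 [[490. 303. 103.]]
b2 [[407. 687. 129.]]
b3 [[339. 447. 130.]]
b4 [[ 910. -344.  105.]]
b5 [[ 863. -410.  148.]]
```

View pics/crop1.png

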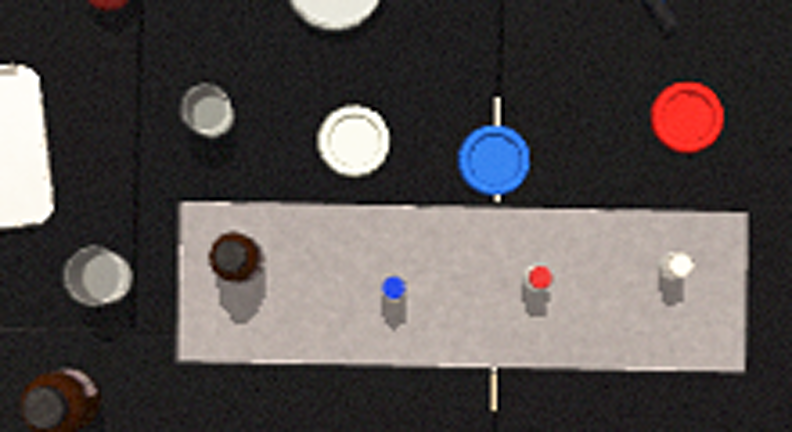

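The crop shows the chosen bottle at the left end of the mat, full-image pixel (234.4,211.4). At about 97 mm tall it is the smallest of the brown bottles. The blue, red and white vials are at (279,220), (320,217) and (359,213.5), and the beakers at (227,171) and (197,216). Next I'll move above the white vial and refine its position with the wrist camera.

```bash
cat >> h.py <<'E'
R0=np.array([[1,0,0],[0,-1,0],[0,0,-1.]])
E
python3 - <<'E'
from h import *
movep([483,-100,230],R0)
s=read_state(); print(s["time"],s["eef_pos"],s["qpos"])
c=camera("wrist"); print(c["fx"],c["cx"],c["cy"],c["dist_coeffs"],c["cam_to_world"].round(3).tolist())
cv2.imwrite("pics/w1.png",c["image"])
E
```

```text
2.025 [ 482.99424506 -100.78229575  229.97459513] [ 0.22414741  0.31901504 -0.17312752  1.9340291   0.06960645  0.89419415
 -1.55568857]
305.46327476442417 281.6502385280139 202.32066017830567 [-0.03382128  0.          0.          0.          0.        ] [[-0.0, 0.953, 0.302, 559.419], [-1.0, -0.0, -0.0, -100.02], [0.0, -0.302, 0.953, 372.429], [0.0, 0.0, 0.0, 1.0]]
```

View pics/w1.png

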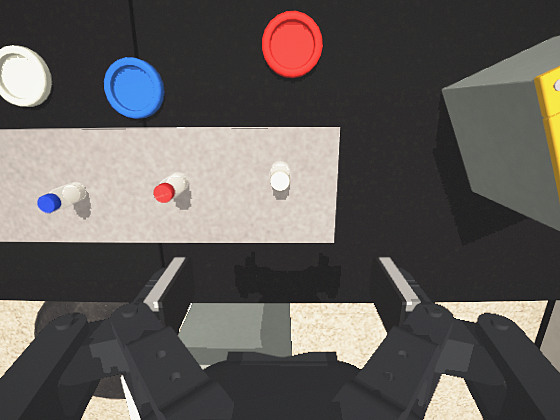

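The wrist view shows the white cap at (280,181), the red cap at (164,192), the blue cap at (49,203), and the red, blue and white stands at (292,44), (134,87) and (22,76). I'll compare these with the top-view positions.

Run:
```python
from h import *
c=camera("wrist"); t=camera("top")
for n,col,u,v,r,z in [("vr","red",164,192,16,59),("vb","blue",49,203,16,59),("sr","red",292,44,40,12),("sb","blue",134,87,38,12)]:
    m,ce,s=blob(mask(c,col),u,v,r)
    k,_=cv2.findContours(m.astype(np.uint8),0,1); e=cv2.fitEllipse(max(k,key=len)) 
    print(n,ce.round(1),np.round(e,1) if 0 else e,plane(c,[e[0]],z).round(1))
print("vw",plane(c,[[280,182]],59),"sw",plane(c,[[22,76]],12),"top vw",plane(t,[[358.9,213.6]],59),"top bottle",plane(t,[[234.4,211.4]],97))
```

```text
vr [163.6 192. ] ((163.5995635986328, 192.1000518798828), (17.925704956054688, 19.650375366210938), 67.63868713378906) [[471.8  26.3  59. ]]
vb [ 48.6 202.6] ((48.634605407714844, 202.60202026367188), (17.621051788330078, 22.479934692382812), 85.39400482177734) [[460.1 156.1  59. ]]
sr [291.7  43.7] ((291.681884765625, 43.650875091552734), (59.967201232910156, 66.53858947753906), 3.1996638774871826) [[ 623.7 -110.8   12. ]]
sb [133.4  87.5] ((133.37828063964844, 87.52277374267578), (56.2427864074707, 63.98250961303711), 139.27938842773438) [[580.2  65.9  12. ]]
vw [[482.73185948 -98.27094996  59.        ]] sw [[594.82367377 192.41259769  12.        ]] top vw [[ 482.02674709 -100.51803883   59.        ]] top bottle [[479.82007696 298.77252708  97.        ]]
```

Both cameras agree to about 2 mm, and the heights and sizes fit. I'll do the white vial first.

```bash
cat >> h.py <<'E'
def pick(x,y,z,up):
    movep([x,y,z+70],R0); movel([x,y,z],max_speed=120); clamp()
    s=read_state(); print("grip",s["time"],s["finger_gap"],s["gripper_force"],s["eef_pos"].round(1)); movel([x,y,up],max_speed=150)
    print("up gap",read_state()["finger_gap"])
def place(x,y,z,up=120):
    movep([x,y,up],R0); movel([x,y,z+12],max_speed=150)
    g=movel([x,y,z-1],max_speed=30,guard=5); s=read_state(); print("down",g,s["eef_pos"].round(1),s["finger_gap"],s["ft_force"].round(1))
    open_gripper(); movel([x,y,up],max_speed=150); print(read_state()["time"])
E
python3 - <<'E'
from h import *
pick(482.4,-99.4,10,120)
movep([594,196,120],R0)
cv2.imwrite("pics/w2.png",camera("wrist")["image"])
place(594,196,13.5)
c=camera("wrist"); cv2.imwrite("pics/w3.png",c["image"])
E
```

```text
grip 4.15 22.875551340727412 58.32517944043502 [482.5 -99.4  10.3]
up gap 23.2632240242817
down True [594.2 196.1  13.3] 23.27044044932358 [-1.6 -0.9 10.5]
9.25
```

View pics/w3.png

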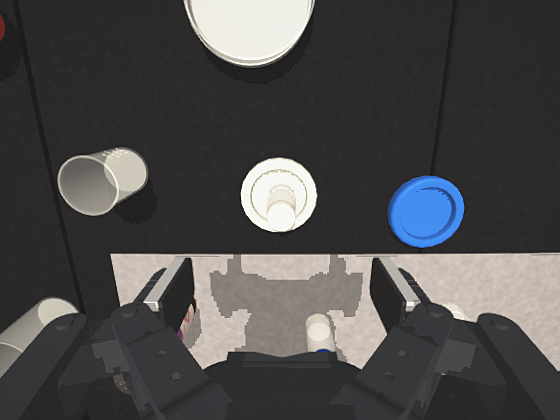

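The white vial stands inside the white stand at (280,205). Next are red and blue.

Run:
```python
from h import *
pick(470.7,26.4,10,120); place(623.4,-111.5,13.5)
pick(458.9,157,10,120); place(579.8,66.5,13.5)
movep([480,297,260],R0)
c=camera("wrist"); cv2.imwrite("pics/w4.png",c["image"]); t=camera("top"); cv2.imwrite("pics/t2.png",cv2.resize(t["image"][140:260,170:390],None,fx=3.6,fy=3.6))
```

```text
grip 11.4833 23.303777856682213 58.27019472140819 [470.9  26.4  10.4]
up gap 23.199003017014373
down True [ 623.6 -111.6   13.5] 23.030568925912707 [-0.4 -0.1  8.9]
15.9083
grip 18.4417 23.399086043183207 58.242922996287234 [459.1 157.1  10.4]
up gap 22.989400025105617
down True [580.   66.5  13.5] 22.979086844593215 [0.5 0.7 8.7]
22.675
```

View pics/w4.png

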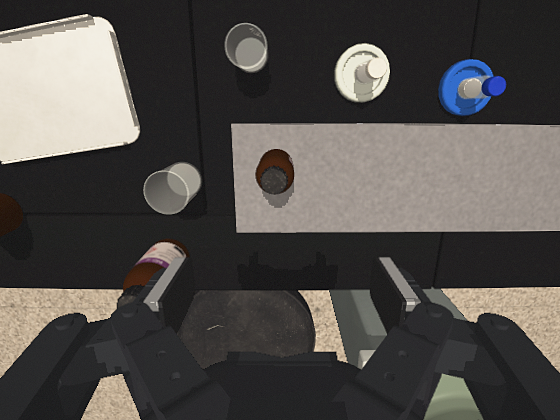

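View pics/t2.png

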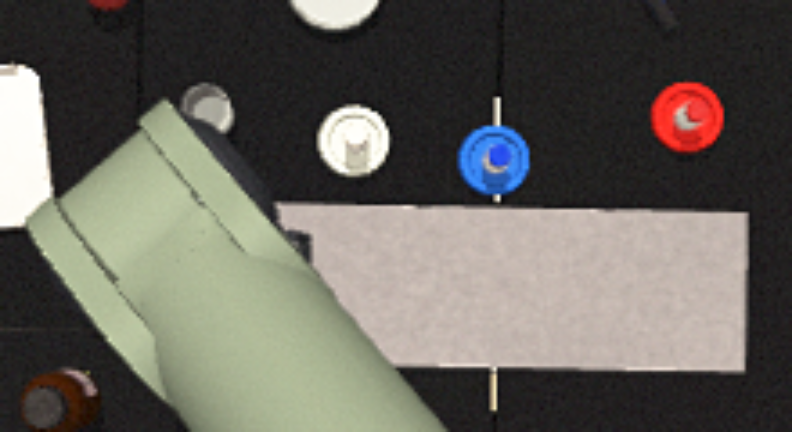

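All three vials are upright in their stands. The bottle cap is at (273,180) in the wrist view. I'll grip the bottle by its cap, so the fingers stay above the lid, and look at the bin again from above.

Run:
```python
from h import *
c=camera("wrist"); p=plane(c,[[273,180.5]],97)[0]; print(p)
x,y=(p[:2]+[479.8,298.8])/2; print(x,y)
assert np.hypot(*(p[:2]-[479.8,298.8]))<6
pick(x,y,80,290)
# keep radius about constant while crossing
movep([540,0,290],R0); movep([500,-376,290],R0)
c=camera("wrist"); cv2.imwrite("pics/w5.png",c["image"]); s=read_state(); print(s["time"],s["finger_gap"],s["ft_force"],s["eef_pos"])
```

```text
[484.06064477 304.94021504  97.        ]
481.9303223869112 301.87010752059257Traceback (most recent call last):
  File "<stdin>", line 4, in <module>
AssertionError
```

Run:
```python
from h import *
c=camera("wrist"); print(c["cam_to_world"][:3,3],read_state()["eef_pos"])
cv2.imwrite("pics/w6.png",cv2.resize(c["image"][140:220,235:335],None,fx=7,fy=7,interpolation=cv2.INTER_NEAREST))
for v in range(150,206,6):print(v,deep(c,[[u,v] for u in (262,268,274,280,286)]).round(0)[:,[1,2]].tolist())
```

```text
[557.16303311 296.45693111 401.57478308] [480.52684262 295.88169142 259.36257654]
150 [[322.0, 2.0], [314.0, 2.0], [306.0, 20.0], [298.0, 15.0], [291.0, 1.0]]
156 [[321.0, 15.0], [312.0, 60.0], [305.0, 67.0], [298.0, 64.0], [291.0, 41.0]]
162 [[318.0, 70.0], [311.0, 75.0], [305.0, 75.0], [298.0, 74.0], [292.0, 70.0]]
168 [[318.0, 75.0], [310.0, 94.0], [304.0, 95.0], [298.0, 85.0], [292.0, 75.0]]
174 [[317.0, 93.0], [310.0, 97.0], [304.0, 97.0], [298.0, 96.0], [292.0, 78.0]]
180 [[316.0, 96.0], [310.0, 97.0], [304.0, 96.0], [298.0, 97.0], [292.0, 96.0]]
186 [[317.0, 96.0], [310.0, 96.0], [304.0, 98.0], [298.0, 97.0], [292.0, 91.0]]
192 [[323.0, 3.0], [311.0, 96.0], [304.0, 97.0], [298.0, 96.0], [290.0, 1.0]]
198 [[323.0, 4.0], [315.0, 2.0], [307.0, 1.0], [299.0, 1.0], [290.0, 2.0]]
204 [[323.0, 2.0], [315.0, 3.0], [307.0, 2.0], [299.0, 3.0], [290.0, 2.0]]
```

View pics/w6.png

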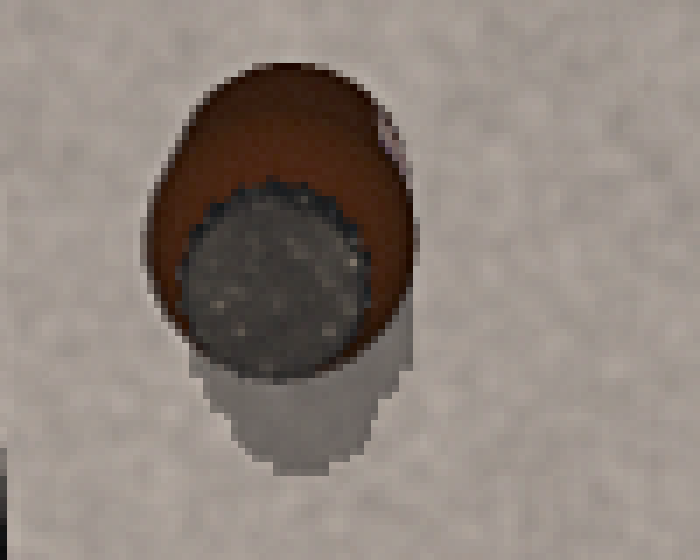

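The cap centre is at about (274.3,180.7) in the wrist view, giving y≈303.5. I'll refine it from closer using points at cap-top height (97 mm), and check that both wrist views agree.

Run:
```python
from h import *
movep([482,302,200],R0); wait(.2)
c=camera("wrist"); z=c["range_z"]; print(read_state()["eef_pos"],c["cam_to_world"][:3,3])
vs,us=np.mgrid[60:300,180:380]; uv=np.c_[us.ravel(),vs.ravel()]
P=deep(c,uv); k=(abs(P[:,2]-97)<4)&(abs(P[:,0]-482)<30)&(abs(P[:,1]-302)<30)
m=np.zeros(z.shape,np.uint8); m[uv[k,1],uv[k,0]]=1
q,_=cv2.findContours(cv2.morphologyEx(m,cv2.MORPH_CLOSE,np.ones((5,5))),0,1); q=max(q,key=cv2.contourArea)
e=cv2.minEnclosingCircle(q); print(e,cv2.fitEllipse(q),plane(c,[e[0]],97),plane(c,[cv2.fitEllipse(q)[0]],97),len(q),k.sum())
cv2.imwrite("pics/w7.png",c["image"][60:300,180:380])
```

```text
[482.59492303 302.22991593 201.52747869] [558.87968723 302.87119402 344.35326286]
((280.00860595703125, 198.8275909423828), 16.543540954589844) ((279.98199462890625, 199.0661163330078), (31.045772552490234, 31.863706588745117), 86.30408477783203) [[484.27627142 304.62016606  97.        ]] [[484.06551112 304.64299611  97.        ]] 97 803
```

View pics/w7.png

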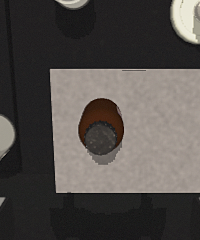

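The second wrist view puts the cap at (280,199), i.e. (484,304.5), which agrees with the first. I'll use (483,303.5).

Run:
```python
from h import *
pick(483,303.5,80,290)
movep([540,0,290],R0); movep([500,-376,290],R0); wait(.2)
c=camera("wrist"); cv2.imwrite("pics/w5.png",c["image"]); s=read_state(); print(s["time"],s["finger_gap"],s["ft_force"],s["eef_pos"])
m=mask(c,"yellow"); q,_=cv2.findContours(m,cv2.RETR_CCOMP,cv2.CHAIN_APPROX_NONE)
for k in q:
    if cv2.contourArea(k)>1500:
        P=plane(c,k[:,0],150)[:,:2].astype(np.float32); r=cv2.minAreaRect(P); print(cv2.contourArea(k),r)
```

```text
grip 26.225 24.952901443318694 58.829372730392606 [483.3 303.6  80.5]
up gap 24.326443334430916
30.6167 24.52542460631259 [ 0.52739543  1.6018978  -0.9578181 ] [ 500.47829074 -375.27752588  290.11186695]
13172.0 ((547.7119140625, -374.6184387207031), (140.80410766601562, 140.911865234375), 25.601776123046875)
```

View pics/w5.png

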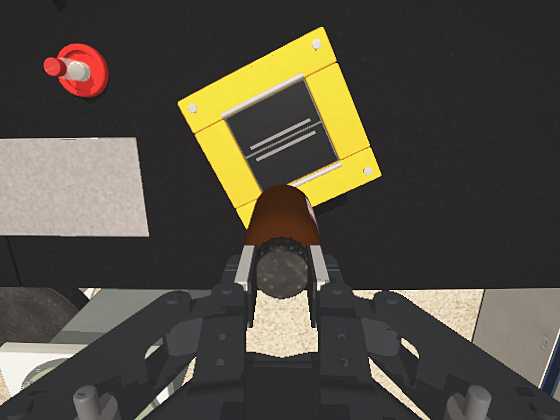

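The bottle hangs upright by its cap. The bin opening is at about (285,135) in the wrist view, and both cameras put its centre at (547.6,-375.3). Now I'll push it through the flaps.

Run:
```python
from h import *
x,y=547.6,-375.3
movel([x,y,290]); movel([x,y,250])
g=movel([x,y,160],max_speed=50,guard=20); s=read_state(); print(g,s["eef_pos"],s["ft_force"],s["finger_gap"])
if not g:
    open_gripper(); wait(.5); movel([x,y,300]); movep([470,-375,330],R0); wait(.5)
c=camera("wrist"); cv2.imwrite("pics/w8.png",c["image"]); print(read_state()["time"])
t=camera("top")["image"]; cv2.imwrite("pics/t3.png",cv2.resize(t[140:260,170:390],None,fx=3.6,fy=3.6))
```

```text
False [ 547.65729115 -375.346427    160.21326834] [-0.12528038  0.5879596  -1.12719489] 24.682232549954076
36.625
```

View pics/w8.png

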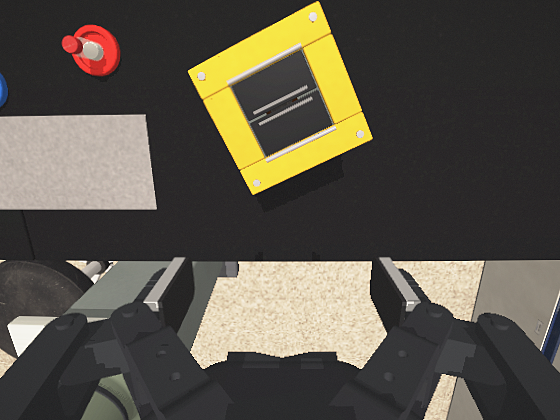

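View pics/t3.png

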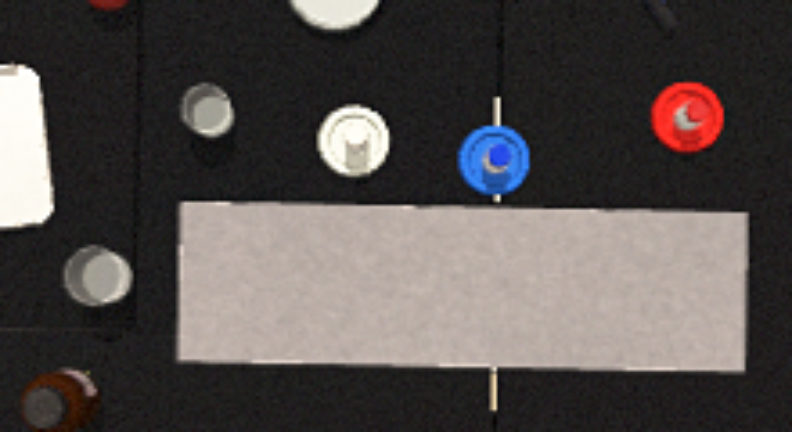

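The mat is clear, the vials are standing in their stands and the beakers haven't moved. The bottle is gone, but the flap seam near (305,97) looks slightly different from before, so I'll check its depth.

Run:
```python
from h import *
c=camera("wrist")
vs,us=np.mgrid[50:160:6,235:335:8]
print(deep(c,np.c_[us.ravel(),vs.ravel()])[:,2].reshape(us.shape).round(0).astype(int))
cv2.imwrite("pics/w9.png",cv2.resize(c["image"][40:165,220:345],None,fx=4.7,fy=4.7,interpolation=cv2.INTER_CUBIC))
```

```text
[[148 150 149 150 150 149 150 150 147 152 149 151 150]
 [150 150 150 150 150 151 150 148 146 151 151 150 149]
 [151 150 150 151 150 146 147 148 147   4 149 150 149]
 [150 151 150 150 146 149 147 148 148 148 149 150 150]
 [149 151 149 145 147 147 148 149 148 147 151 150 149]
 [151 147 147 148 146 147 148 149 147 147 147 150 150]
 [149 147 148 146 148 148 146 148 147 148 147 150 150]
 [147 147 147 148 148 147 147 149 149   5 147 150 149]
 [147 147 147 147 147 147 149 147 147 147 147 147 150]
 [150 147 147 148 147 146  97 148 148 148 146 147 150]
 [151 146 147 148 147 147 149 472 145 147 149 148 151]
 [150 148 147   4 147 148 148 149 146 146 147 147 147]
 [149 150 146 149 147 148 148 148 147 147 146 147 146]
 [151 149   3 147 147 148 149 148 147 148 148 148 151]
 [151 150 150 148 147 147 149 147 148 148 150 151 150]
 [150 150 150 147 148 147 146 148 146 150 149 150 150]
 [472 149 149 146 148 147 148 153 150 150 151 151 150]
 [149 150 151 151 148   4 151 151 150 151 150 150 150]
 [150 150 150 149 149 152 150 150 151 149 149 150  -1]]
```

View pics/w9.png

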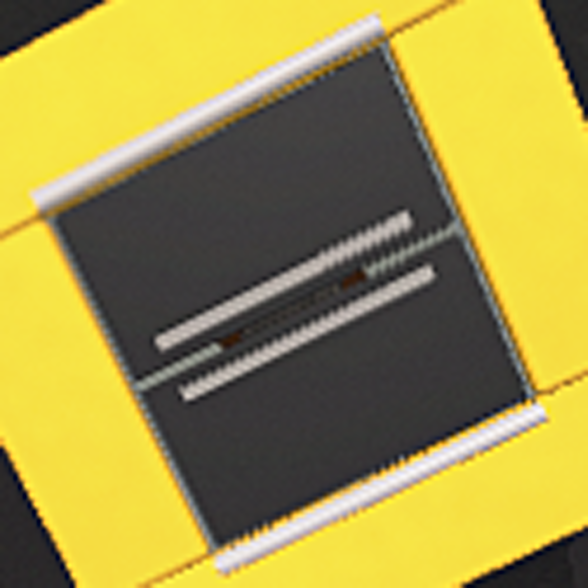

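The flaps have closed flush at 147 mm, and the brown bottle shows through the seam below them at a depth reading of 97 mm, so it is wholly inside and upright. Handing in.

```bash
python3 -c "
from workcell import *
print(finish_job())"
```

```text
the job is handed in; nothing more can be done
None
```

The job is handed in at about 37 s on the robot's clock: the three vials stand in the stands matching their caps, the brown bottle is wholly inside the bin with its flaps closed, and the beakers are where they stood.

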